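# Load an LED driver into the shuttle tester and lock it under the test head

### The job

Take the white LED driver out of the parts tray and load it into the nest of the shuttle tester, lying flat and fully home between the two end blocks, with its low terminal end towards the index plunger; lower it in, never drop it. Then pull the plunger knob up, slide the carriage to the test position under the test head and let the plunger spring fully home in its hole there, so that the carriage is locked with the driver still seated. Do not bump the press, and leave the other parts in the tray and the things on the bench where they are.

Things in the scene. Friction and masses are not known exactly. Their poses are not given: they have to be found in the camera images.
- driver: LED driver: white plastic box 62 long (x) x 40 wide (y), 110 g, origin at the centre of its underside. 26 high; the last 14 mm at its +x end are a step 18 high with two steel screws: the terminal end. It lies in one of the tray's places, its x along the tray's x. There only its ends can be gripped, in the nest only its long sides: set it down on the bench and take it again across its width.
- terminal_end (a point): Centre of the driver's lower terminal end face: 31 mm along +x of the driver's origin and 9 mm above its underside.
- tray: Black plastic tray 158 x 170, fixed, origin under its centre, floor 4 thick. Three places at y = -50, 0, +50, 44 wide in the clear, parted by ribs 60 long in x and 32 high above the bench (2 above the driver's top). Beyond the ribs' ends the floor is free up to a rim 10 high at x = 75 either way. The driver, a transformer and a heat sink lie in the places, in any order.
- tester: Shuttle tester, fixed; origin at bench level under the slide's axis, the slide runs along y. Base plate 12 high, x -50 to 85, y -255 to 195 mm. Steel index bar at x = 50, top 24 above the bench, with two round holes: load at y = 165, test at y = 15. The bench on its -x side, x -150 to -50 at y -50 to 50, is free for setting the driver down.
- press: Fixed press on the tester, same origin and axes. Column x -48 to 48, y -240 to -185, 312 mm high. Its head hangs over the test station centred at x = 0, y = -105: contact plate 78 x 80 at 99 to 120 above the bench, pin tips at 88, air cylinder 48 x 48 above it, arm 75 wide from the column to y = -85 at 245 to 290. The nest cannot be loaded under it.
- nest (a point): Centre of the nest's floor on the carriage, 39 mm above the bench, axes as the tester's; at tester x 0, y 45 at load. The driver's x goes along nest +y (to the plunger). End blocks 65 apart in y, 36 high above the floor (10 above the driver); corner guides 43 apart in x, 18 high, reach 8 in from them; between these, 49 mm of each long side is open for fingers. Tops bevelled 3 mm.
- carriage (a joint): Carriage position, m: 0 at the load hole (start, locked), grows towards the tester's -y, 0.150 at the test hole; stops at -0.005 and 0.157. Drag about 1.5 N. It slides only with the plunger pulled up more than 8 mm. Let go between the holes, the pin rides on the bar and snaps into the next hole.
- knob (a point): Centre of the black plunger knob on the carriage: 26 mm diameter, 18 tall, upright axis, at rest 68 above the bench. Below it a steel barrel 17 thick and, at 35 above the bench, the carriage's plate. It lies 50 mm in x and 120 in y from the nest and moves with the carriage; pull it straight up.
- plunger (a joint): Plunger lift, m: 0 fully home in a hole, 0.012 at its upper stop, about 0.008 riding on the bar. Its spring pulls down with 4.5 N at 0 to 8 N at 0.012. The 8 mm pin has a round tip and finds the hole when let go within about 2 mm of it.
- transformer: Yellow-wrapped transformer in the tray, 34 x 28 x 24 mm. Origin at the centre of its underside. To be left where it is.
- heatsink: Finned aluminium heat sink in the tray, 50 x 36 x 20 mm. Origin at the centre of its underside. To be left where it is.
- solder_reel: Reel of solder standing on its flange, 58 mm diameter, 54 mm high. To be left where it is.
- screwdriver: Screwdriver with a red handle lying on the bench beyond the tester. To be left where it is.
- cap_a: Black plastic end cap, 42 x 28 x 12 mm, on the bench between the tray and the tester, on the robot's side. To be left where it is.
- cap_b: Black plastic end cap like the other, beyond the tester. To be left where it is.
- cap_c: Black plastic end cap like the others, on the bench near the solder reel. To be left where it is.

How it is judged:
On the way:
1. the driver lies fully home in the nest, terminal end towards the plunger, while the carriage is locked at load (z of driver in the frame of nest below 0.002 m and x of driver in the frame of nest between -0.003 and 0.003 m and y of terminal_end in the frame of nest between 0.027 and 0.035 m and value of joint carriage below 0.004 m and value of joint plunger below 0.002 m and contact force between the fingers and driver below 0.2 N), for 0.2 s.
At the end, for the whole second after the job is handed in: Carriage locked at the test hole (0.150 m within 2.5 mm), plunger home (lift under 2 mm), driver released, at rest, flat in the nest (within 2 mm of its floor, 3 mm across, 4 mm along, tilt under 0.06 rad), terminal end towards the plunger (value of joint carriage between 0.1475 and 0.1525 m and value of joint plunger below 0.002 m and velocity of joint carriage between -0.01 and 0.01 m/s and z of driver in the frame of nest between -0.003 and 0.002 m and x of driver in the frame of nest between -0.003 and 0.003 m and y of terminal_end in the frame of nest between 0.027 and 0.035 m and angle between driver's own z axis and vertical below 0.06 rad and linear speed of driver below 0.02 m/s); the robot touches nothing.
It fails at once if the driver is dropped (out of the fingers and falling faster than 0.35 m/s, from over about 6 mm) (contact force between the fingers and driver below 0.05 N and linear speed of driver above 0.35 m/s).
It fails at once if the press is bumped (over 8 N) (contact force between any of the arm, the fingers, driver and press above 8 N).
It fails at once if another part in the tray is shifted by more than 15 mm (distance of any of transformer, heatsink from where it was at the start of the episode above 0.015 m).
It fails at once if something else on the bench is shifted by more than 25 mm (distance of any of solder_reel, screwdriver, cap_a, cap_b, cap_c from where it was at the start of the episode above 0.025 m).
It also fails if it takes over 72 s, if anything falls off the work surface, if the arm or the gripper's body presses on something with over 40 N, if the wrist force passes 120 N, or if a joint passes its speed limit or range.

### The arm

A 6-joint arm with a two-finger parallel gripper is mounted at the origin on the work surface. World frame = base frame: x ahead of the robot, y to its left, z up, the work surface at z = 0. Lengths are in m, angles in rad, forces in N, time in s.
With the tool pointing down it reaches from about 0.35 to 0.775 m from the base axis. Payload 5.5 kg.
Tool frame: the origin (TCP) lies on the centre line of the jaws, within the pads' length; the fingertips stand arm.tcp_to_tips ahead of it and the grasp point (between the pads) lies 6 mm ahead of it (arm.tcp_to_tips is the distance from the TCP to the fingertips, in m); z points along the fingers, y is the line along which they close (so a half turn about z gives the same grasp; the last joint's range is limited). The gripper opens to 85 mm and grips with 20 to 120 N. Pads are 22 mm wide; open, the fingers measure 114 mm over their backs; the gripper's body (76 mm by 85 mm) begins 54 mm behind the grasp point. The pads swing forward as they close: fully open they stand 13 mm farther back than shut.
Start: joints at [-1.45, 0.313, 0.046, 1.304, 0, 1.431], TCP at [0.148, -0.556, 0.256] pointing down, gripper open.
Joint ranges: [-2.76, 2.76], [-0.86, 1.69], [-1.03, 1.26], [-2.2, 2.34], [-1.47, 1.5], [-3.14, 3.14]. Speed limits (rad/s): [2.57, 2.57, 3.14, 3.14, 3.14, 3.14].

### API

Orientations are given as a rotation vector (axis times angle).
In Python, from plant import arm, optics, workorder gives the robot as it stands.
- The arm moves only by the tool send_rows, never from a script. Its argument "targets" is a list that holds one entry, the list of rows, each a list of 7 numbers: the shift along the tool's x, y, z in mm, then the turn, a rotation vector about the tool's x, y, z in rad, then the finger opening in mm, from 0 to 85.4. In form: [[[dx, dy, dz, rx, ry, rz, gripper], ...]]. A call has 1 to 8 rows; each row shifts and turns the commanded pose from where the row before left it, along the tool's axes as they then stand; what a row does not reach is not made up. A row lasts 1/10 s, in which the tool goes at most 50 mm and 8.59 degrees, less where a joint would pass 70% of its speed; a pose out of reach is approached as far as the arm can. A call is refused whole if a number of a shift passes 50 or a number of a turn 0.15, either way. A call with a gripper value outside its range is refused whole. The fingers move at their own pace and stop on an object; "force" is the grip in N (left out, the last holds). Time passes only in rows, so rows that do not move let the fingers close. It gives the time, the measured TCP pose, the force, the opening and the grip force at its end, in the units of the state.
- arm.get_state(): the state, without advancing time (a new reading comes with each control period).
- optics.snapshot(name): name is "scene" or "top"; returns (picture, depth): 400x640x3 uint8, red, green, blue; 400x640 float32, m along the optical axis (not along the pixel's ray), 0 where there is no reading.
- optics.get_calibration(name): a dict with "intrinsics" (3x3 intrinsics, pixels), "camera_from_world" (4x4, takes a point from world to camera coordinates). Camera axes: x right, y up, looking along -z (the intrinsics and any distortion apply to the point x, -y, -z); pixel columns grow to the right and rows downward; lengths in m; the calibration is good to about 2 mm. A picture is of the moment at which its call begins. get_calibration takes no time and is no camera call.
- workorder.close_job(): hands the job in; it is judged then, once.
The state is a dict: "time": time; "joint_positions": joint angles; "joint_velocities": joint speeds; "joint_torque": joint torques, N m; "tcp_pos": TCP position; "eef_rot": TCP orientation; "ft_force": force on the tool from outside, world axes, zero at the start; "ft_torque": the same for the moment, N m; "width": finger opening in m; "grip_force": force on a finger pad.
Only numpy, scipy, OpenCV 4.12 (cv2) and the standard library are available. Lean on these libraries where they do the work, as an engineer would, in place of code of your own. Each camera call takes 0.05 s, during which the arm holds its last target. There are 200 camera calls.

## Working session

There is one attempt and no reset: what is moved stays moved. The work goes in short steps, Python scripts to look and compute and a tool call to move; the robot and the scene stay as the last step left them, time stands still between calls to the robot, and variables do not carry over. Pictures are saved under pics/ and viewed, at most 10 in all, crops included, and the job is handed in when it is done.

Besides the shell and the picture viewer there is one more tool, called after "Request:" as name(argument=value, ...), one argument or row to a line, values as JSON. send_rows: Moves the arm, as the interface text tells. Its arguments: {"type":"object","properties":{"targets":{"type":"array"},"force":{"type":"number"}},"required":["targets"]}

```bash
mkdir -p pics
cat > h.py <<'E'
import numpy as np, cv2
from plant import arm, optics, workorder
def snap(n):
    p,d=optics.snapshot(n); c=optics.get_calibration(n)
    return p,d,np.array(c["intrinsics"]),np.array(c["camera_from_world"]),c
def ray(K,T,u,v):
    r=np.linalg.inv(K)@np.array([u,v,1.]); d=np.array([r[0],-r[1],-r[2]])
    R=T[:3,:3]; return -R.T@T[:3,3], R.T@d
def plane(K,T,u,v,z):
    o,d=ray(K,T,u,v); return o+d*(z-o[2])/d[2]
def cloud(d,K,T):
    v,u=np.mgrid[:d.shape[0],:d.shape[1]]
    r=np.stack([u,v,np.ones_like(u)],-1)@np.linalg.inv(K).T
    P=np.stack([r[...,0],-r[...,1],-r[...,2]],-1)*d[...,None]
    return (P-T[:3,3])@T[:3,:3]
E
python3 - <<'E'
from h import *
print(arm.get_state(), arm.tcp_to_tips)
for n in("scene","top"):
    p,d,K,T,c=snap(n); cv2.imwrite(f"pics/{n}0.png",p[...,::-1]); print(n,c.keys(),K.round(1).tolist(),(-T[:3,:3].T@T[:3,3]).round(3), T[:3,:3].round(3).tolist())
    np.savez(f"{n}0.npz",p=p,d=d,K=K,T=T); print((d>0).mean())
E
```

```text
{'time': 0.0, 'joint_positions': array([-1.44960866e+00,  3.13949677e-01,  4.49895430e-02,  1.30358472e+00,
        1.16734393e-05,  1.43116237e+00]), 'joint_velocities': array([-0.00011139, -0.00060607,  0.00033608,  0.00056506,  0.00046924,
       -0.00168621]), 'joint_torque': array([-4.05793280e-04, -4.80623996e+01,  2.98534119e+01,  1.92338869e-02,
       -3.36067421e-05,  5.52788876e-06]), 'tcp_pos': array([ 0.1481972 , -0.55510287,  0.255442  ]), 'eef_rot': array([-3.11318249e+00, -4.08309964e-01, -4.36432848e-05]), 'ft_force': array([-0.47487063, -0.33748055,  0.1886147 ]), 'ft_torque': array([-0.02082098, -0.00427488,  0.00656269]), 'grip_force': 0.0, 'width': 0.08530751310216346} 0.025
scene dict_keys(['intrinsics', 'camera_from_world']) [[406.0, 0.0, 316.6], [0.0, 406.0, 195.7], [0.0, 0.0, 1.0]] [ 1.329 -0.753  0.819] [[0.74, 0.673, -0.011], [-0.382, 0.434, 0.816], [0.554, -0.599, 0.578]]
0.988296875
top dict_keys(['intrinsics', 'camera_from_world']) [[472.9, 0.0, 326.2], [0.0, 472.9, 203.5], [0.0, 0.0, 1.0]] [ 0.408 -0.009  1.17 ] [[-0.012, -1.0, -0.012], [0.984, -0.014, 0.179], [-0.179, -0.01, 0.984]]
0.9961328125
```

View pics/scene0.png

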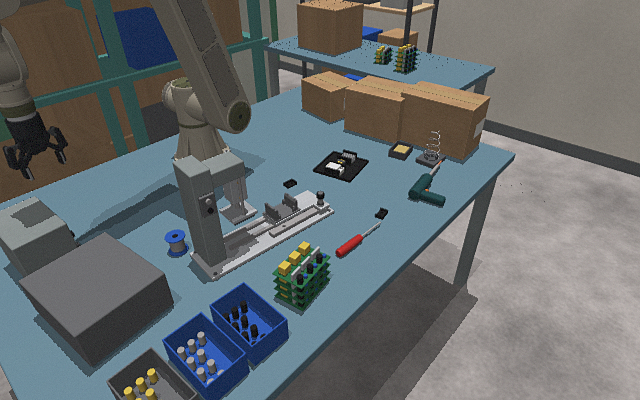

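View pics/top0.png

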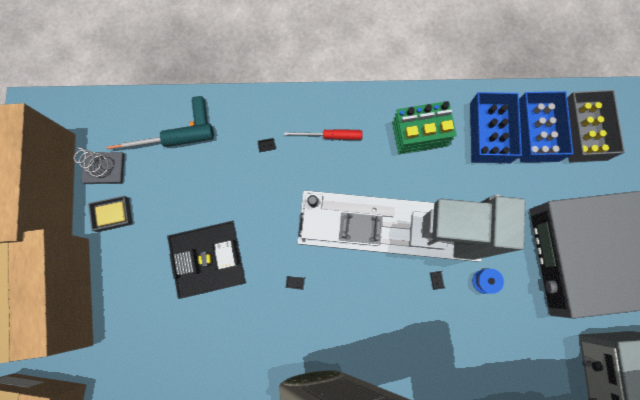

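The scene view shows the tray, with the driver at about (335,166), and the tester with the knob at (320,195). In the top view the tray spans (168–245, 222–298). The driver is at (224,255), the knob at (312,201), and the nest at about (360,228).

Run:
```python
from h import *
t=np.load("top0.npz"); s=np.load("scene0.npz")
a=cv2.resize(t["p"][215:305,160:250],(400,400),interpolation=cv2.INTER_CUBIC)
b=cv2.resize(t["p"][180:270,290:430],(620-220,257),interpolation=cv2.INTER_CUBIC)
c=cv2.resize(s["p"][140:190,305:375],(400,286),interpolation=cv2.INTER_CUBIC)
e=cv2.resize(s["p"][180:260,220:340],(400,267),interpolation=cv2.INTER_CUBIC)
im=np.zeros((600,800,3),np.uint8); im[:400,:400]=a; im[:257,400:]=b; im[400:,:400][:200]=c[40:240]; im[257:524,400:]=e
cv2.imwrite("pics/c.png",im[...,::-1])
P=cloud(t["d"],t["K"],t["T"]); K,T=t["K"],t["T"]
# bench, driver, by depth heights
print("bench z",np.median(P[310:330,100:200,2]))
g=t["p"].astype(int)
box=np.zeros(g.shape[:2],bool); box[225:298,168:247]=1
w=box&(g.min(2)>170); n,l,st,ce=cv2.connectedComponentsWithStats(w.astype(np.uint8)); print(st,ce)
i=1+np.argmax(st[1:,4]); m=(l==i)
print("driver z pct",np.percentile(P[m][:,2],[5,25,50,75,95]))
r=cv2.minAreaRect(P[m][:,:2].astype(np.float32)*1000); print(r)
ys,xs=np.where(m); 
for v in range(ys.min(),ys.max()+1): 
  q=P[v,xs[ys==v]]; print(v,xs[ys==v].min(),xs[ys==v].max(),q.mean(0).round(3))
# black tray
k=box&(g.max(2)<60)&(P[...,2]<.05)&(P[...,2]>-.01)
print("tray",cv2.minAreaRect(P[box&(g[...,2]<60)|m][:,:2].astype(np.float32)*1000))
# tester: heights > 8mm region
tb=np.zeros_like(box); tb[185:262,295:440]=1
q=tb&(P[...,2]>.006)&(P[...,2]<.03)&(g.min(2)>150); print("base",cv2.minAreaRect(P[q][:,:2].astype(np.float32)*1000),np.median(P[q][:,2]))
np.set_printoptions(linewidth=250)
print((P[190:262:3,296:400:4,2]*1000).round().astype(int))
```

```text
bench z -0.00035111346783385473
[[     0      0    640    400 255588]
 [   215    241     20     28    394]
 [   183    253      1      1      1]
 [   186    254      1      1      1]
 [   178    257      1      1      1]
 [   181    258      1      1      1]
 [   187    259      1      2      2]
 [   190    260      1      2      2]
 [   176    262      1      1      1]
 [   179    263      1      1      1]
 [   185    264      1      1      1]
 [   188    265      1      1      1]
 [   177    268      1      1      1]
 [   183    269      1      1      1]
 [   186    270      1      1      1]
 [   189    270      1      2      2]
 [   178    273      1      1      1]] [[319.65645492 199.4107196 ]
 [224.19796954 254.50761421]
 [183.         253.        ]
 [186.         254.        ]
 [178.         257.        ]
 [181.         258.        ]
 [187.         259.5       ]
 [190.         260.5       ]
 [176.         262.        ]
 [179.         263.        ]
 [185.         264.        ]
 [188.         265.        ]
 [177.         268.        ]
 [183.         269.        ]
 [186.         
[... 3869 characters left out ...]
 31   32   14   15   13   16   22]
 [   0   -2   -1    0    2   -4   -2   -3   -3    3   15    7   11   12   12   15   15   11   10   12    9   12   17   10    9   11]
 [  -4    0    1   -3   -1    1   -2    0    1    2   -1    2    1   -1   -1    1    3    7   10   10   10   14   11   10    9   11]
 [   4   -1    1   -3   -6    1    1    0   -1   -3    3   -4   -2    1    0   -2    1    6   -1    0    2    1   -1   -3    0    9]
 [   2   -1   -2    3   -4    2    0   -5    2    2   -2    4   -4    0   -1   -1    1    0   -1    1    2   -1    2    0   -1    1]
 [  -1   -4   -5   -2    3    0   -1   -3   -4   -1    7    0   -3    0    4   -1   -1   -4   -1   -1    1   -1   -1    3    2    5]]
```

View pics/c.png

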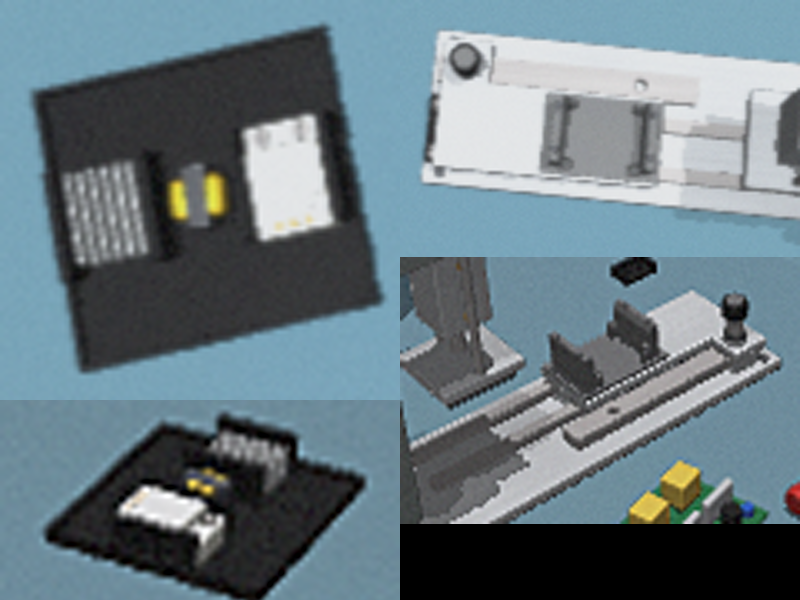

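The crop shows the driver at the tray's right end. Its screws and low step are at the top (+x world side), at about (275–310,130) in the crop. The knob is at the tester's left (+y) end, with the nest blocks at (565,135) and (640,135) in the crop. Next I'll fit these precisely.

Run:
```python
from h import *
D={n:np.load(f"{n}0.npz") for n in("top","scene")}
t=D["top"];K,T=t["K"],t["T"];g=t["p"].astype(int);P=cloud(t["d"],K,T)
def rect(m,z):
    ys,xs=np.where(m); q=np.array([plane(K,T,u,v,z)[:2] for u,v in zip(xs,ys)])*1000
    return cv2.minAreaRect(q.astype(np.float32)), q.mean(0), q
box=np.zeros(g.shape[:2],bool); box[215:305,160:252]=1
tray=box&~((g[...,2]>g[...,0]+35)&(g[...,2]>90))
n,l,st,ce=cv2.connectedComponentsWithStats(tray.astype(np.uint8)); tray=l==1+np.argmax(st[1:,4])
print("tray",rect(tray,.010)[:2])
w=box&(g.min(2)>150)&(np.mgrid[:400,:640][1]>210); r,c,q=rect(w,.029); print("driver",r,c)
# tester plate
tb=np.zeros_like(box); tb[180:270,285:425]=1
pl=tb&(g.min(2)>120)&(abs(g[...,0]-g[...,2])<25); 
lo=pl&(P[...,2]<.018)&(P[...,2]>.006)
# edges per column: top, bottom of the plate
top=[];bot=[]
for u in range(310,420):
    vs=np.where(pl[:,u])[0]
    if len(vs)>5: top.append(plane(K,T,u,vs.min()-.5,.012)[:2]); bot.append(plane(K,T,u,vs.max()+.5,.012)[:2])
for nme,e in(("x85",top),("x-50",bot)):
    e=np.array(e)*1000; f=np.polyfit(e[:,1],e[:,0],1)
    for _ in range(3):
        k=abs(np.polyval(f,e[:,1])-e[:,0])<3; f=np.polyfit(e[k,1],e[k,0],1)
    print(nme,"dx/dy",f[0],"deg",np.degrees(np.arctan(f[0])),"x at y=-100",np.polyval(f,-100),k.sum(),len(k))
for n in D:
    s=D[n];Q=cloud(s["d"],s["K"],s["T"]); z=Q[...,2];x=Q[...,0];y=Q[...,1]
    m=(z>.068)&(z<.085)&(x>.5)&(x<.7)&(y>-.05)&(y<.15); 
    p=Q[m]; print(n,"knob n",len(p),(np.median(p,0)*1000).round(1),(p.min(0)*1000).round(),(p.max(0)*1000).round(), cv2.minEnclosingCircle(p[:,:2].astype(np.float32)*1000))
    for a,b in((-.11,-.04),(-.2,-.11)):
        m=(z>.062)&(z<.085)&(x>.48)&(x<.62)&(y>a)&(y<b); p=Q[m]; print("block",len(p),(p.mean(0)*1000).round(1),cv2.minAreaRect(p[:,:2].astype(np.float32)*1000))
    m=(z>.024)&(z<.036)&(x>.44)&(x<.55)&(y>.215)&(y<.285)&(s["p"].min(2)>140);p=Q[m];print("driver",len(p),(p.mean(0)*1000).round(1),cv2.minAreaRect(p[:,:2].astype(np.float32)*1000))
st=arm.get_state();from scipy.spatial.transform import Rotation as R
print(R.from_rotvec(st["eef_rot"]).as_matrix().round(3))
```

```text
tray (((485.4178466796875, 299.94378662109375), (158.6693572998047, 169.86447143554688), 12.48757266998291), array([484.54787107, 299.61399021]))
driver ((494.3882751464844, 249.94180297851562), (60.22629165649414, 40.0064582824707), 11.60470962524414) [494.09740872 249.64459025]
x85 dx/dy 0.11135134846427289 deg 6.353788112759886 x at y=-100 636.0283910727674 110 110
x-50 dx/dy 0.1109605473293075 deg 6.331670139189293 x at y=-100 500.6850143717925 110 110
top knob n 195 [583.5 -36.7  75.2] [530. -50.  68.] [628.  45.  83.] ((578.6203002929688, -0.8211879730224609), 64.40637969970703)
block 72 [559.4 -47.   72.8] ((554.2312622070312, -75.73633575439453), (72.74690246582031, 55.75100326538086), 84.08780670166016)
block 111 [ 549.8 -116.7   73.4] ((549.06201171875, -116.78954315185547), (10.030950546264648, 55.13666915893555), 83.44558715820312)
driver 339 [489.5 248.1  29.7] ((494.6887512207031, 249.7917022705078), (61.167381286621094, 39.713443756103516), 13.019357681274414)
scene knob n 107 [580.7 -37.3  74.6] [530. -50.  68.] [629.  45.  82.] ((577.677978515625, -1.6135793924331665), 62.606807708740234)
block 62 [561.  -44.9  71. ] ((557.2190551757812, -44.87923049926758), (8.30124568939209, 55.153106689453125), 88.46443176269531)
block 69 [ 551.2 -119.1   71.3] ((547.5978393554688, -118.56021881103516), (11.106851577758789, 60.919761657714844), 86.86869049072266)
driver 73 [490.8 250.9  31. ] ((494.9794921875, 252.7230987548828), (57.61934280395508, 44.447017669677734), 9.497530937194824)
[[ 0.966  0.258 -0.   ]
 [ 0.258 -0.966  0.002]
 [ 0.    -0.002 -1.   ]]
```

```bash
cat >> h.py <<'E'
from scipy.spatial.transform import Rotation as Rot
def plan(wps,grip,start=None):
    """wps: (x,y,z mm, yaw deg of tool y, rows); prints rows in the tool's axes"""
    s=arm.get_state(); p=np.array(s["tcp_pos"])*1000; M=Rot.from_rotvec(s["eef_rot"])
    f=lambda a:"["+",".join(f"{v:g}" for v in a)+"]"
    out=[]
    for x,y,z,yaw,n in wps:
        c,si=np.cos(np.radians(yaw)),np.sin(np.radians(yaw))
        G=Rot.from_matrix(np.array([[-si,c,0],[c,si,0],[0,0,-1]]).T@np.diag([1,1,1]))
        G=Rot.from_matrix(np.column_stack([[-si,c,0],[c,si,0],[0,0,-1]]))
        for k in range(n,0,-1):
            dt=(M.inv().apply((np.array([x,y,z])-p)/k)).round(1); dr=((M.inv()*G).as_rotvec()/k).round(3)
            out.append(list(dt)+list(dr)+[grip]); p=p+M.apply(dt); M=M*Rot.from_rotvec(dr)
    for i in range(0,len(out),8): print("[["+",".join(f(r) for r in out[i:i+8])+"]]")
def rep():
    s=arm.get_state(); M=Rot.from_rotvec(s["eef_rot"]).as_matrix()
    print("t",round(s["time"],2),"tcp",(np.array(s["tcp_pos"])*1000).round(1),"yaw",np.degrees(np.arctan2(M[1,1],M[0,1])).round(2),"z",M[:,2].round(3),"F",np.array(s["ft_force"]).round(1),"w",round(s["width"]*1000,1),"g",round(s["grip_force"],1),"q",np.array(s["joint_positions"]).round(2))
E
python3 - <<'E'
from h import *
rep(); plan([(300,-180,256,-30,8),(494.8,250.2,120,12.5,10)],72)
for n in("top","scene"):
    s=np.load(f"{n}0.npz");Q=cloud(s["d"],s["K"],s["T"]);x,y,z=np.moveaxis(Q,-1,0);g=s["p"].astype(int)
    m=(abs(x-.617)<.025)&(abs(y-.03)<.03)&(z>.055)&(z<.09);p=Q[m]*1000
    print(n,"knob",len(p),np.median(p,0).round(1),cv2.minEnclosingCircle(p[p[:,2]>66][:,:2].astype(np.float32)),np.percentile(p[:,2],[50,90]))
    for a,b in((-.062,-.025),(-.14,-.10)):
        p=Q[(z>.066)&(z<.085)&(x>.48)&(x<.6)&(y>a)&(y<b)]*1000; print("block",len(p),((p.min(0)+p.max(0))/2).round(1),p.mean(0).round(1))
    if n=="top":
        m=m&(g.max(2)<110); ys,xs=np.where(m); print("dark knob px",xs.mean(),ys.mean(),len(xs),plane(s["K"],s["T"],xs.mean(),ys.mean(),.075))
E
```

```text
t 0.1 tcp [ 148.2 -555.1  255.5] yaw -75.06 z [-0.     0.002 -1.   ] F [ 1.1 -0.8  0.4] w 85.3 g 0.0 q [-1.45  0.31  0.05  1.3  -0.    1.43]
[[[30.4,-40.4,0,-0,-0,-0.098,72],[34.2,-37.2,0,-0,-0,-0.098,72],[37.7,-33.7,0,-0,-0,-0.098,72],[40.8,-29.9,0,-0,-0,-0.098,72],[43.6,-25.7,0,-0,-0,-0.099,72],[45.9,-21.3,0,-0,-0,-0.098,72],[47.8,-16.7,0,-0.001,-0.001,-0.099,72],[49.2,-11.9,0,-0,-0,-0.098,72]]]
[[[47,-4.7,13.6,-0,-0,-0.074,72],[47.2,-1.2,13.6,-0,-0,-0.074,72],[47.2,2.3,13.6,-0,-0,-0.074,72],[46.9,5.8,13.6,-0,-0,-0.074,72],[46.3,9.3,13.6,-0,-0,-0.074,72],[45.5,12.7,13.6,-0,-0,-0.074,72],[44.4,16,13.6,-0,-0,-0.075,72],[43.1,19.2,13.6,-0,-0,-0.074,72]]]
[[[41.5,22.4,13.6,-0,-0,-0.075,72],[39.8,25.5,13.7,-0,-0,-0.074,72]]]
top knob 97 [615.7  33.   76.3] ((616.5047607421875, 34.141258239746094), 12.888810157775879) [76.34366065 79.34876212]
block 103 [557.4 -42.   73. ] [557.2 -42.3  73.7]
block 109 [ 549.1 -116.4   72.9] [ 549.5 -116.8   73.6]
dark knob px 312.8181818181818 201.47727272727272 44 [0.61255174 0.03296724 0.075     ]
scene knob 58 [618.4  28.6  74.3] ((615.73779296875, 32.44246292114258), 13.583369255065918) [74.30561342 80.01318339]
block 63 [557.3 -42.9  73.5] [558.1 -43.2  73.5]
block 57 [ 547.7 -118.5   72.6] [ 551.6 -118.7   72.9]
```

Request:
send_rows(
  targets=[
    [[30.4,-40.4,0,0,0,-0.098,72],[34.2,-37.2,0,0,0,-0.098,72],[37.7,-33.7,0,0,0,-0.098,72],[40.8,-29.9,0,0,0,-0.098,72],[43.6,-25.7,0,0,0,-0.099,72],[45.9,-21.3,0,0,0,-0.098,72],[47.8,-16.7,0,0,0,-0.099,72],[49.2,-11.9,0,0,0,-0.098,72]],
  ],
  force=40,
)

```text
time: 0.9
tcp_pos: [0.2984, -0.1828, 0.2562]
eef_rot: [2.718, 1.574, 0.0]
ft_force: [1.3, 0.0, 0.2]
width: 0.072
grip_force: 0.0
```

Request:
send_rows(
  targets=[
    [[47,-4.7,13.6,0,0,-0.074,72],[47.2,-1.2,13.6,0,0,-0.074,72],[47.2,2.3,13.6,0,0,-0.074,72],[46.9,5.8,13.6,0,0,-0.074,72],[46.3,9.3,13.6,0,0,-0.074,72],[45.5,12.7,13.6,0,0,-0.074,72],[44.4,16,13.6,0,0,-0.075,72],[43.1,19.2,13.6,0,0,-0.074,72]],
  ],
)

```text
time: 1.7
tcp_pos: [0.4543, 0.1615, 0.1466]
eef_rot: [2.139, 2.301, -0.001]
ft_force: [0.8, -1.2, -0.4]
width: 0.0718
grip_force: 0.0
```

Run:
```python
from h import *
rep(); plan([(494.8,250.2,70,12.5,6),(494.8,250.2,70,12.5,1),(494.8,250.2,35,12.5,5)],70)
```

```text
t 1.7 tcp [454.3 161.5 146.6] yaw 4.17 z [-0. -0. -1.] F [ 0.8 -1.2 -0.4] w 71.8 g 0.0 q [ 0.18  0.2  -0.38  0.99 -0.    1.67]
[[[14.3,7.8,12.8,-0,0,-0.024,70],[14.1,8.1,12.8,-0,0,-0.024,70],[13.8,8.5,12.8,-0,0,-0.024,70],[13.7,8.8,12.7,-0,0,-0.024,70],[13.4,9.2,12.8,-0,0,-0.025,70],[13.2,9.5,12.7,-0,0,-0.024,70],[0,-0,0,-0,0,-0,70],[0,-0,7,-0,0,-0,70]]]
[[[0,-0,7,-0,0,-0,70],[0,-0,7,-0,0,-0,70],[0,-0,7,-0,0,-0,70],[0,-0,7,-0,0,-0,70]]]
```

Request:
send_rows(
  targets=[
    [[14.3,7.8,12.8,0,0,-0.024,70],[14.1,8.1,12.8,0,0,-0.024,70],[13.8,8.5,12.8,0,0,-0.024,70],[13.7,8.8,12.7,0,0,-0.024,70],[13.4,9.2,12.8,0,0,-0.025,70],[13.2,9.5,12.7,0,0,-0.024,70],[0,0,0,0,0,0,70],[0,0,0,0,0,0,70]],
  ],
)

```text
time: 2.5
tcp_pos: [0.4943, 0.2477, 0.0703]
eef_rot: [-1.971, -2.446, 0.003]
ft_force: [-0.1, -0.2, 0.0]
width: 0.07
grip_force: 0.0
```

Run:
```python
from h import *
rep(); plan([(494.8,250.2,32,12.5,7)],70)
p,d,K,T,c=snap("top"); q,d2,K2,T2,c=snap("scene")
im=np.zeros((400,800,3),np.uint8); im[:,:400]=cv2.resize(p[210:300,170:260],(400,400),interpolation=cv2.INTER_CUBIC); im[:,400:]=cv2.resize(q[120:190,305:375],(400,400),interpolation=cv2.INTER_CUBIC)
cv2.imwrite("pics/d.png",im[...,::-1])
Q=cloud(d2,K2,T2)*1000; x,y,z=np.moveaxis(Q,-1,0)
# fingertip depth from the scene view
m=(abs(x-495)<80)&(abs(y-250)<25)&(z>36)&(z<90); print(len(Q[m]),np.percentile(Q[m][:,2],[0,2,5,10]),)
```

```text
t 2.5 tcp [494.3 247.7  70.3] yaw 12.27 z [-0.002 -0.001 -1.   ] F [-0.1 -0.2  0. ] w 70.0 g 0.0 q [ 0.32  0.4  -0.31  0.86 -0.    1.68]
[[[0.3,0.2,5.5,-0,0,-0.001,70],[0.3,0.2,5.5,-0,0,-0,70],[0.3,0.1,5.5,-0,0,-0.001,70],[0.4,0.2,5.4,-0,0,-0,70],[0.3,0.1,5.5,-0.001,0,-0.001,70],[0.4,0.2,5.4,-0,0,-0,70],[0.3,0.1,5.5,-0.001,0.001,-0.001,70]]]
83 [37.03881203 55.14932769 58.19631555 61.8814806 ]
```

View pics/d.png

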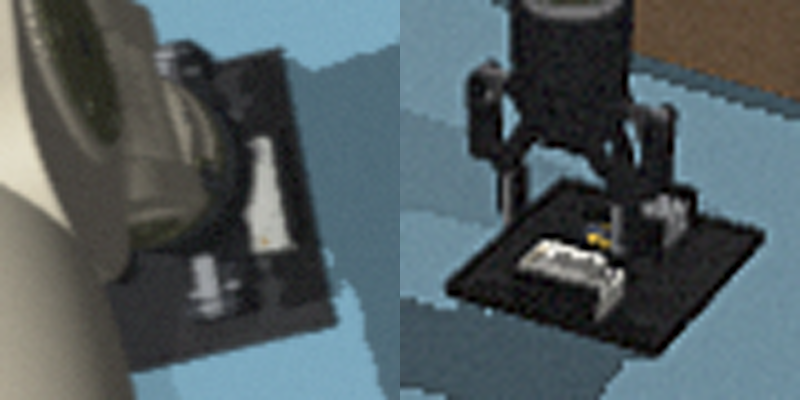

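The picture shows the open jaws straddling the driver's two ends, with both fingers above the tray floor. Next I descend.

Request:
send_rows(
  targets=[
    [[0.4,0.2,5.5,0,0,-0.001,70],[0.4,0.2,5.5,0,0,-0.001,70],[0.4,0.2,5.5,0,0,-0.001,70],[0.4,0.2,5.5,0,0,0,70],[0.4,0.2,5.5,0,0,-0.001,70],[0.3,0.1,5.5,0,0,0,70],[0,0,5,0,0,0,70],[0,0,0,0,0,0,70]],
  ],
)

```text
time: 3.4
tcp_pos: [0.495, 0.2502, 0.0319]
eef_rot: [-1.966, -2.449, 0.002]
ft_force: [-0.4, 0.1, 0.0]
width: 0.07
grip_force: 0.0
```

Request:
send_rows(
  targets=[
    [[0,0,2,0,0,0,68],[0,0,2,0,0,0,68],[0,0,1,0,0,0,68],[0,0,1,0,0,0,66],[0,0,0,0,0,0,66]],
  ],
)

```text
time: 3.9
tcp_pos: [0.4955, 0.2504, 0.0268]
eef_rot: [-1.967, -2.45, 0.0]
ft_force: [-0.7, 0.0, 0.1]
width: 0.0658
grip_force: 0.0
```

Run:
```python
from h import *
rep()
p,d,K,T,c=snap("scene"); Q=cloud(d,K,T)*1000
cv2.imwrite("pics/e.png",cv2.resize(p[120:190,305:375],(600,600),interpolation=cv2.INTER_CUBIC)[...,::-1])
```

```text
t 3.9 tcp [495.5 250.4  26.8] yaw 12.49 z [-0. -0. -1.] F [-0.7  0.   0.1] w 65.8 g 0.0 q [ 0.32  0.45 -0.36  0.76 -0.    1.68]
```

View pics/e.png

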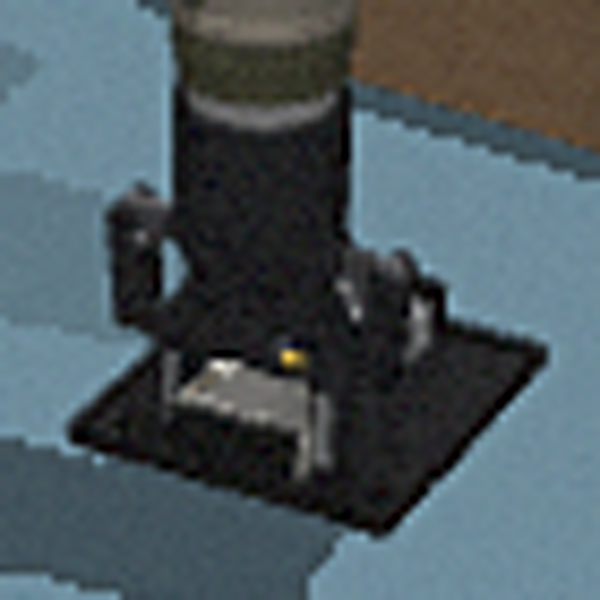

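The fingers stand just outside both ends of the driver, with no contact yet. I go 2 mm lower and close.

Request:
send_rows(
  targets=[
    [[0,0,1,0,0,0,66],[0,0,1,0,0,0,66],[0,0,0,0,0,0,62],[0,0,0,0,0,0,58],[0,0,0,0,0,0,56],[0,0,0,0,0,0,56],[0,0,0,0,0,0,56]],
  ],
  force=40,
)

```text
time: 4.65
tcp_pos: [0.4957, 0.2504, 0.025]
eef_rot: [1.966, 2.45, 0.0]
ft_force: [-0.4, 0.2, 2.6]
width: 0.0611
grip_force: 44.3
```

Run:
```python
from h import *
rep()
```

```text
t 4.65 tcp [495.7 250.4  25. ] yaw 12.49 z [ 0. -0. -1.] F [-0.4  0.2  2.6] w 61.1 g 44.3 q [ 0.32  0.45 -0.36  0.76 -0.    1.68]
```

Request:
send_rows(
  targets=[
    [[0,0,-3,0,0,0,56],[0,0,-7,0,0,0,56],[0,0,-10,0,0,0,56],[0,0,-15,0,0,0,56],[0,0,-20,0,0,0,56],[0,0,-20,0,0,0,56],[0,0,0,0,0,0,56]],
  ],
)

```text
time: 5.35
tcp_pos: [0.4979, 0.2512, 0.1034]
eef_rot: [1.964, 2.447, 0.008]
ft_force: [0.8, 1.2, -0.7]
width: 0.0609
grip_force: 43.9
```

Run:
```python
from h import *
rep(); plan([(448.8,-113.9,90,83.66,12),(448.8,-113.9,35,83.66,7)],56)
```

```text
t 5.35 tcp [497.9 251.2 103.4] yaw 12.49 z [ 0.006  0.002 -1.   ] F [ 0.8  1.2 -0.7] w 60.9 g 43.9 q [ 0.32  0.37 -0.27  0.93 -0.    1.68]
[[[-28.8,-10.6,1,0,0,-0.104,56],[-27.6,-13.5,1,0,0,-0.103,56],[-26,-16.3,1,0.001,0,-0.104,56],[-24.2,-18.9,1.1,0,0,-0.103,56],[-22.1,-21.3,1.1,0,0,-0.104,56],[-19.8,-23.5,1.1,0.001,0.001,-0.103,56],[-17.3,-25.4,1.1,0,0,-0.104,56],[-14.6,-27,1,0.001,0.001,-0.103,56]]]
[[[-11.7,-28.4,1.1,0,0,-0.104,56],[-8.7,-29.4,1.1,0.001,0.001,-0.103,56],[-5.6,-30.2,1.1,0,0,-0.104,56],[-2.5,-30.5,1,0.001,0.001,-0.103,56],[-0,-0,7.9,-0,-0,-0,56],[-0,-0,7.9,-0,-0,-0,56],[-0,-0,7.8,-0,-0,-0,56],[-0,-0,7.9,-0,-0,-0,56]]]
[[[-0,-0,7.8,-0,-0,-0,56],[-0,-0,7.9,-0,-0,-0,56],[-0,-0,7.8,-0,-0,-0,56]]]
```

Request:
send_rows(
  targets=[
    [[-28.8,-10.6,1,0,0,-0.104,56],[-27.6,-13.5,1,0,0,-0.103,56],[-26,-16.3,1,0,0,-0.104,56],[-24.2,-18.9,1,0,0,-0.103,56],[-22.1,-21.3,1,0,0,-0.104,56],[-19.8,-23.5,1,0,0,-0.103,56],[-17.3,-25.4,1,0,0,-0.104,56],[-14.6,-27,1,0,0,-0.103,56]],
  ],
)

```text
time: 6.15
tcp_pos: [0.4622, 0.0058, 0.0915]
eef_rot: [-0.808, -3.036, 0.0]
ft_force: [0.1, -0.0, -0.3]
width: 0.0609
grip_force: 43.9
```

Request:
send_rows(
  targets=[
    [[-11.7,-28.4,1,0,0,-0.104,56],[-8.7,-29.4,1,0,0,-0.103,56],[-5.6,-30.2,1,0,0,-0.104,56],[-2.5,-30.5,1,0,0,-0.103,56],[0,0,8,0,0,0,56],[0,0,8,0,0,0,56],[0,0,8,0,0,0,56],[0,0,0,0,0,0,56]],
  ],
)

```text
time: 6.95
tcp_pos: [0.4453, -0.1132, 0.0623]
eef_rot: [-0.172, -3.134, -0.002]
ft_force: [0.5, 1.0, -0.8]
width: 0.0615
grip_force: 43.9
```

Run:
```python
from h import *
rep(); plan([(448.8,-113.9,26,83.66,8)],56)
```

```text
t 6.95 tcp [ 445.3 -113.2   62.3] yaw 83.7 z [-0.003  0.001 -1.   ] F [ 0.5  1.  -0.8] w 61.5 g 43.9 q [-0.42  0.25 -0.55  0.77  0.   -0.31]
[[[-0.5,-0,4.5,0,-0,0,56],[-0.5,-0,4.5,0,-0,0,56],[-0.5,-0.1,4.6,0,-0,0,56],[-0.4,-0,4.5,0,-0.001,0,56],[-0.4,-0.1,4.6,0,-0,0,56],[-0.5,-0,4.5,0,-0.001,0,56],[-0.4,-0.1,4.6,0.001,-0,0,56],[-0.5,-0,4.5,0,-0.001,0.001,56]]]
```

Request:
send_rows(
  targets=[
    [[-0.5,0,7,0,0,0,56],[-0.5,0,7,0,0,0,56],[-0.5,0,7,0,0,0,56],[-0.5,0,6,0,0,0,56],[-0.5,0,5,0,0,0,56],[0,0,4,0,0,0,56],[0,0,2,0,0,0,56],[0,0,0,0,0,0,56]],
  ],
)

```text
time: 7.75
tcp_pos: [0.4487, -0.1149, 0.0256]
eef_rot: [-0.174, -3.136, -0.0]
ft_force: [-0.5, 0.5, -0.5]
width: 0.0615
grip_force: 43.9
```

Request:
send_rows(
  targets=[
    [[0,0,1,0,0,0,56],[0,0,1,0,0,0,56],[0,0,0.5,0,0,0,56],[0,0,0,0,0,0,56]],
  ],
)

```text
time: 8.15
tcp_pos: [0.449, -0.115, 0.0234]
eef_rot: [0.174, 3.137, -0.0]
ft_force: [0.8, 0.2, -0.7]
width: 0.0613
grip_force: 43.9
```

Request:
send_rows(
  targets=[
    [[0,0,0.5,0,0,0,56],[0,0,0.5,0,0,0,56],[0,0,0.5,0,0,0,56],[0,0,0.5,0,0,0,56],[0,0,0,0,0,0,56]],
  ],
)

```text
time: 8.65
tcp_pos: [0.4489, -0.1149, 0.0213]
eef_rot: [-0.174, -3.137, 0.0]
ft_force: [0.3, 0.3, -0.3]
width: 0.0612
grip_force: 43.9
```

Request:
send_rows(
  targets=[
    [[0,0,0.5,0,0,0,56],[0,0,0.5,0,0,0,56],[0,0,0.5,0,0,0,56],[0,0,0,0,0,0,56]],
  ],
)

```text
time: 9.05
tcp_pos: [0.449, -0.1149, 0.0209]
eef_rot: [0.174, 3.136, -0.0]
ft_force: [-3.9, 0.9, 10.2]
width: 0.0613
grip_force: 45.6
```

Request:
send_rows(
  targets=[
    [[0,0,-0.5,0,0,0,62],[0,0,0,0,0,0,66],[0,0,0,0,0,0,72],[0,0,0,0,0,0,72],[0,0,-10,0,0,0,72],[0,0,-20,0,0,0,72],[0,0,-25,0,0,0,72],[0,0,-25,0,0,0,72]],
  ],
)

```text
time: 9.85
tcp_pos: [0.4487, -0.1148, 0.1017]
eef_rot: [-0.174, -3.136, -0.0]
ft_force: [1.0, 0.2, -0.2]
width: 0.0721
grip_force: 0.0
```

Request:
send_rows(
  targets=[
    [[-25,0,0,0,0,0.15,60],[-25,0,0,0,0,0.15,60],[-25,0,0,0,0,0.15,60],[-20,0,0,0,0,0.15,60],[0,0,0,0,0,0.15,60],[0,0,0,0,0,0.15,60],[0,0,0,0,0,0.15,60],[0,0,0,0,0,0,60]],
  ],
)

```text
time: 10.65
tcp_pos: [0.5378, -0.1448, 0.1008]
eef_rot: [1.723, 2.627, -0.0]
ft_force: [-0.6, 0.2, -0.2]
width: 0.0597
grip_force: 0.0
```

Run:
```python
from h import *
rep()
pt,d,K,T,c=snap("top"); ps,d2,K2,T2,c=snap("scene")
for n,p,dd,k,t in(("top",pt,d,K,T),("scene",ps,d2,K2,T2)):
    Q=cloud(dd,k,t)*1000; x,y,z=np.moveaxis(Q,-1,0)
    m=(abs(x-449)<42)&(abs(y+115)<45)&(z>13)&(z<34)&(p.min(2)>120); q=Q[m]
    print(n,len(q),(np.median(q,0)).round(1),cv2.minAreaRect(q[:,:2].astype(np.float32)))
    hi=q[q[:,2]>23];lo=q[(q[:,2]<20)]; print("hi",len(hi),hi.mean(0).round(1),"lo",len(lo),lo.mean(0).round(1) if len(lo) else "")
im=np.zeros((400,800,3),np.uint8); im[:,:400]=cv2.resize(pt[210:310,320:420],(400,400)); im[:,400:]=cv2.resize(ps[170:250,210:290],(400,400))
cv2.imwrite("pics/f.png",im[...,::-1])
```

```text
t 10.65 tcp [ 537.8 -144.8  100.8] yaw 23.47 z [ 0. -0. -1.] F [-0.6  0.2 -0.2] w 59.7 g 0.0 q [-0.41  0.37 -0.26  0.93 -0.    0.75]
top 0 [nan nan nan] ((0.0, 0.0), (0.0, 0.0), 0.0)
hi 0 [nan nan nan] lo 0 
scene 39 [459.3 -97.9  24.5] ((452.8652648925781, -98.83491516113281), (27.19850730895996, 35.96894836425781), 81.566162109375)
hi 21 [ 457.9 -105.6   26.9] lo 9 [462.4 -90.7  18.1]
  return _methods._mean(a, axis=axis, dtype=dtype,
  ret = um.true_divide(
<stdin>:8: RuntimeWarning: Mean of empty slice.
```

View pics/f.png

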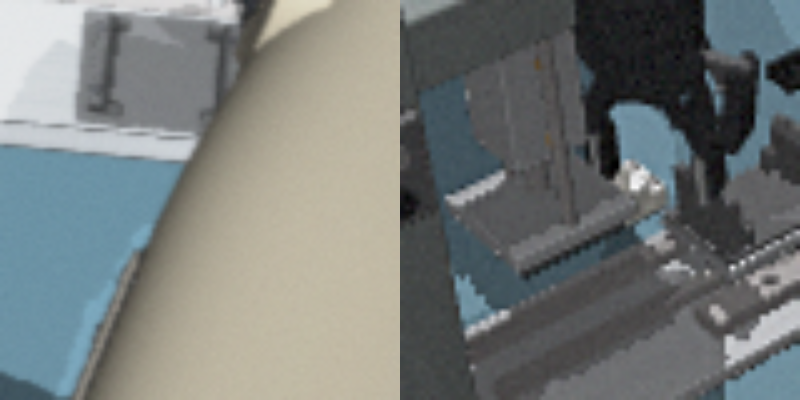

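The view shows the driver resting flat on the bench, with its terminal end towards the load side, at about (637,185) in the right half. The arm hides it in the top view. The first grip centred it along its length, so I know that position. My sideways step went towards the tester by mistake, so I go back over the driver and turn to grip across its width.

Run:
```python
from h import *
plan([(449,-114.9,100.8,-6.34,8)],60)
```

```text
[[[7.9,-8.7,-0,0,0,0.066,60],[7.3,-9.2,-0,0,0,0.065,60],[6.7,-9.6,-0,0,0,0.066,60],[6,-10,-0,0,0,0.065,60],[5.4,-10.4,-0,0,0,0.066,60],[4.7,-10.7,-0,0,0,0.065,60],[3.9,-11,-0,0,0,0.066,60],[3.2,-11.3,-0,0,0,0.065,60]]]
```

Request:
send_rows(
  targets=[
    [[7.9,-8.7,0,0,0,0.066,60],[7.3,-9.2,0,0,0,0.065,60],[6.7,-9.6,0,0,0,0.066,60],[6,-10,0,0,0,0.065,60],[5.4,-10.4,0,0,0,0.066,60],[4.7,-10.7,0,0,0,0.065,60],[3.9,-11,0,0,0,0.066,60],[3.2,-11.3,0,0,0,0.065,60]],
  ],
)

```text
time: 11.55
tcp_pos: [0.4487, -0.1144, 0.1007]
eef_rot: [2.344, 2.092, 0.0]
ft_force: [-0.1, 0.1, 0.5]
width: 0.0602
grip_force: 0.0
```

Request:
send_rows(
  targets=[
    [[0,0,15,0,0,0,60],[0,0,15,0,0,0,60],[0,0,10,0,0,0,60],[0,0,0,0,0,0,60],[0,0,0,0,0,0,60]],
  ],
)

```text
time: 12.05
tcp_pos: [0.4491, -0.1146, 0.0605]
eef_rot: [-2.343, -2.092, 0.0]
ft_force: [0.6, -0.4, 0.0]
width: 0.0599
grip_force: 0.0
```

Run:
```python
from h import *
rep(); plan([(449,-114.9,27,-6.34,8)],60)
ps,d2,K2,T2,c=snap("scene")
cv2.imwrite("pics/g.png",cv2.resize(ps[150:250,210:310],(600,600))[...,::-1])
```

```text
t 12.05 tcp [ 449.1 -114.6   60.5] yaw -6.48 z [-0.  0. -1.] F [ 0.6 -0.4  0. ] w 59.9 g 0.0 q [-0.42  0.26 -0.55  0.76 -0.    1.26]
[[[-0,-0,4.2,-0,-0,-0,60],[-0,-0,4.2,-0,-0,-0,60],[-0.1,-0,4.2,-0,-0,-0,60],[-0,-0,4.2,-0,-0,-0,60],[-0.1,-0,4.2,-0,-0,-0.001,60],[-0,-0,4.2,-0,-0,-0,60],[-0.1,-0,4.2,-0,-0,-0.001,60],[-0,-0.1,4.1,-0,-0,-0,60]]]
```

View pics/g.png

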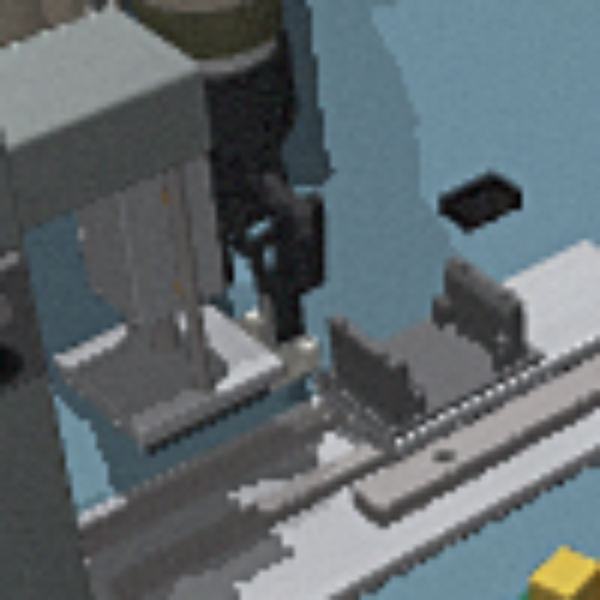

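The finger stands at the middle of the driver's long side, with driver visible on both sides of it at (250,330) and (300,355). I descend and grip.

Request:
send_rows(
  targets=[
    [[0,0,5,0,0,0,60],[0,0,5,0,0,0,60],[0,0,5,0,0,0,60],[0,0,5,0,0,0,60],[0,0,5,0,0,-0.002,60],[0,0,5,0,0,0,60],[0,0,3.5,0,0,0,54],[0,0,0,0,0,0,50]],
  ],
)

```text
time: 12.9
tcp_pos: [0.4487, -0.1144, 0.0263]
eef_rot: [-2.342, -2.093, 0.001]
ft_force: [0.0, 0.5, -0.3]
width: 0.0499
grip_force: 0.0
```

Request:
send_rows(
  targets=[
    [[0,0,0,0,0,0,44],[0,0,0,0,0,0,40],[0,0,0,0,0,0,35],[0,0,0,0,0,0,35],[0,0,0,0,0,0,35]],
  ],
  force=40,
)

```text
time: 13.4
tcp_pos: [0.4494, -0.1147, 0.0272]
eef_rot: [2.342, 2.093, 0.0]
ft_force: [-1.5, 0.5, 2.6]
width: 0.0391
grip_force: 41.3
```

Run:
```python
from h import *
rep()
```

```text
t 13.4 tcp [ 449.4 -114.7   27.2] yaw -6.42 z [ 0.001 -0.    -1.   ] F [-1.5  0.5  2.6] w 39.1 g 41.3 q [-0.42  0.31 -0.59  0.68 -0.    1.26]
```

Request:
send_rows(
  targets=[
    [[0,0,-3,0,0,0,35],[0,0,-8,0,0,0,35],[0,0,-15,0,0,0,35],[0,0,-20,0,0,0,35],[0,0,-25,0,0,0,35],[0,0,-20,0,0,0,35],[0,0,-7,0,0,0,35],[0,0,0,0,0,0,35]],
  ],
)

```text
time: 14.2
tcp_pos: [0.4499, -0.1149, 0.126]
eef_rot: [2.341, 2.092, 0.002]
ft_force: [0.5, 0.6, -0.7]
width: 0.0395
grip_force: 40.8
```

Run:
```python
from h import *
rep(); plan([(553.2,-80.2,125,-6.34,7),(553.2,-80.2,125,-6.34,1)],35)
```

```text
t 14.2 tcp [ 449.9 -114.9  126. ] yaw -6.41 z [ 0.002 -0.001 -1.   ] F [ 0.5  0.6 -0.7] w 39.5 g 40.8 q [-0.42  0.18 -0.46  0.92 -0.    1.26]
[[[6.6,14.1,0.2,0,0,-0,35],[6.6,14.1,0.2,0,0,-0,35],[6.6,14.1,0.2,0,0,-0,35],[6.6,14.1,0.1,0.001,0,-0,35],[6.5,14.1,0.1,0,0,-0,35],[6.6,14.2,0.2,0.001,0,-0.001,35],[6.5,14.1,0.1,0,0.001,-0,35],[0,0,0,0,-0,-0,35]]]
```

Request:
send_rows(
  targets=[
    [[6.6,14.1,0,0,0,0,35],[6.6,14.1,0,0,0,0,35],[6.6,14.1,0,0,0,0,35],[6.6,14.1,0,0,0,0,35],[6.6,14.1,0,0,0,0,35],[6.6,14.1,0,0,0,0,35],[6.6,14.1,0,0,0,0,35],[0,0,0,0,0,0,35]],
  ],
)

```text
time: 15.0
tcp_pos: [0.5532, -0.0792, 0.1233]
eef_rot: [-2.34, -2.094, 0.001]
ft_force: [-0.3, 0.7, -0.6]
width: 0.0392
grip_force: 40.8
```

Request:
send_rows(
  targets=[
    [[0,0,4,0,0,0,35],[0,0,6,0,0,0,35],[0,0,4,0,0,0,35],[0,0,0,0,0,0,35],[0,0,0,0,0,0,35]],
  ],
)

```text
time: 15.5
tcp_pos: [0.5519, -0.0798, 0.1107]
eef_rot: [-2.342, -2.093, 0.001]
ft_force: [0.7, 0.1, -0.9]
width: 0.0392
grip_force: 40.8
```

Run:
```python
from h import *
rep(); plan([(553.2,-80.2,105,-6.34,2)],35)
ps,d2,K2,T2,c=snap("scene"); pt,d,K,T,c=snap("top")
Q=cloud(d2,K2,T2)*1000; x,y,z=np.moveaxis(Q,-1,0)
g=ps.astype(int); m=(abs(x-553)<45)&(abs(y+80)<55)&(z>75)&(z<125)&(g.min(2)>120); q=Q[m]; print(len(q), q.mean(0).round(1), cv2.minAreaRect(q[:,:2].astype(np.float32)))
im=np.zeros((400,800,3),np.uint8); im[:,:400]=cv2.resize(pt[190:270,320:400],(400,400)); im[:,400:]=cv2.resize(ps[170:240,240:310],(400,400))
cv2.imwrite("pics/i.png",im[...,::-1])
```

```text
t 15.5 tcp [551.9 -79.8 110.7] yaw -6.44 z [-0.  0. -1.] F [ 0.7  0.1 -0.9] w 39.2 g 40.8 q [-0.29  0.37 -0.25  0.96 -0.    1.4 ]
[[[-0.1,0.7,2.9,-0,0,-0.001,35],[-0.2,0.6,2.8,-0,0,-0.001,35]]]
56 [553.2 -95.5 108.3] ((554.6060180664062, -74.45246124267578), (75.65483093261719, 44.68698501586914), 78.17747497558594)
```

View pics/i.png

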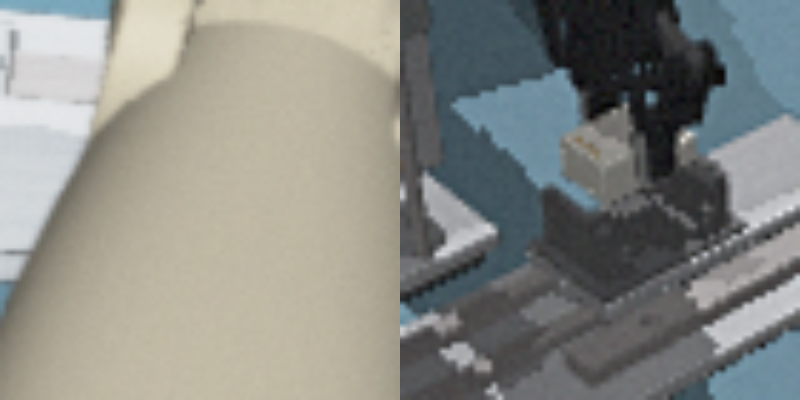

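The driver hangs over the nest between the end blocks, with its terminal end on the plunger side. I lower it while watching the force.

Request:
send_rows(
  targets=[
    [[-0.2,0.7,3,0,0,-0.001,35],[-0.2,0.6,3,0,0,-0.001,35],[0,0,2,0,0,0,35],[0,0,2,0,0,0,35],[0,0,2,0,0,0,35],[0,0,2,0,0,0,35],[0,0,1,0,0,0,35],[0,0,0,0,0,0,35]],
  ],
)

```text
time: 16.4
tcp_pos: [0.5536, -0.08, 0.0957]
eef_rot: [-2.34, -2.096, -0.0]
ft_force: [-0.1, 2.0, -1.0]
width: 0.0387
grip_force: 40.8
```

Request:
send_rows(
  targets=[
    [[0,0,2,0,0,0,35],[0,0,2,0,0,0,35],[0,0,2,0,0,0,35],[0,0,2,0,0,0,35],[0,0,0,0,0,0,35]],
  ],
)

```text
time: 16.9
tcp_pos: [0.5534, -0.0802, 0.0875]
eef_rot: [-2.34, -2.096, 0.0]
ft_force: [1.5, 1.2, -1.3]
width: 0.0391
grip_force: 40.8
```

Request:
send_rows(
  targets=[
    [[0,0,2,0,0,0,35],[0,0,2,0,0,0,35],[0,0,2,0,0,0,35],[0,0,2,0,0,0,35],[0,0,2,0,0,0,35],[0,0,0,0,0,0,35]],
  ],
)

```text
time: 17.5
tcp_pos: [0.5534, -0.0803, 0.0775]
eef_rot: [-2.34, -2.096, 0.001]
ft_force: [0.7, 0.9, -1.9]
width: 0.0393
grip_force: 40.8
```

Request:
send_rows(
  targets=[
    [[0,0,2,0,0,0,35],[0,0,2,0,0,0,35],[0,0,2,0,0,0,35],[0,0,2,0,0,0,35],[0,0,0,0,0,0,35]],
  ],
)

```text
time: 18.0
tcp_pos: [0.5534, -0.0803, 0.0695]
eef_rot: [-2.34, -2.096, 0.001]
ft_force: [0.5, -0.0, -1.0]
width: 0.0394
grip_force: 40.8
```

Going in freely. Next I look for floor contact at about 66.

Request:
send_rows(
  targets=[
    [[0,0,1,0,0,0,35],[0,0,1,0,0,0,35],[0,0,0.5,0,0,0,35],[0,0,0.5,0,0,0,35],[0,0,0,0,0,0,35]],
  ],
)

```text
time: 18.5
tcp_pos: [0.5536, -0.0803, 0.0668]
eef_rot: [2.34, 2.096, -0.0]
ft_force: [1.3, 0.2, -1.0]
width: 0.0395
grip_force: 40.8
```

Request:
send_rows(
  targets=[
    [[0,0,0.5,0,0,0,35],[0,0,0.5,0,0,0,35],[0,0,0,0,0,0,35]],
  ],
)

```text
time: 18.8
tcp_pos: [0.5536, -0.0803, 0.0662]
eef_rot: [2.34, 2.096, 0.0]
ft_force: [-1.0, 1.3, 3.6]
width: 0.0393
grip_force: 41.3
```

Request:
send_rows(
  targets=[
    [[0,0,0,0,0,0,42],[0,0,0,0,0,0,46],[0,0,0,0,0,0,52],[0,0,0,0,0,0,52],[0,0,0,0,0,0,52],[0,0,-5,0,0,0,52],[0,0,-10,0,0,0,52],[0,0,-20,0,0,0,52]],
  ],
)

```text
time: 19.6
tcp_pos: [0.5527, -0.08, 0.1006]
eef_rot: [-2.339, -2.095, 0.002]
ft_force: [0.3, -0.7, 0.4]
width: 0.0522
grip_force: 0.0
```

Request:
send_rows(
  targets=[
    [[0,0,-25,0,0,0,52],[0,0,-25,0,0,0,52],[0,0,-10,0,0,0,52],[0,0,0,0,0,0,52]],
  ],
)

```text
time: 20.0
tcp_pos: [0.5549, -0.0806, 0.163]
eef_rot: [2.337, 2.094, 0.003]
ft_force: [0.3, -0.2, -0.3]
width: 0.0518
grip_force: 0.0
```

Run:
```python
from h import *
rep(); plan([(616.1,33.4,160,-6.34,8)],52)
ps,d2,K2,T2,c=snap("scene")
Q=cloud(d2,K2,T2)*1000; x,y,z=np.moveaxis(Q,-1,0)
g=ps.astype(int); m=(abs(x-553)<35)&(abs(y+80)<40)&(z>45)&(z<125)&(g.min(2)>130); q=Q[m]; print(len(q), q.mean(0).round(1), np.percentile(q[:,2],[5,50,95]),cv2.minAreaRect(q[:,:2].astype(np.float32)))
im=cv2.resize(ps[160:250,220:340],(800,600)); cv2.imwrite("pics/j.png",im[...,::-1])
```

```text
t 20.0 tcp [554.9 -80.6 163. ] yaw -6.3 z [ 0.004 -0.001 -1.   ] F [ 0.3 -0.2 -0.3] w 51.8 g 0.0 q [-0.29  0.33 -0.17  1.07 -0.    1.39]
[[[15,6,0.4,0.001,0,0,52],[15,6,0.4,0,0,0,52],[15,6.1,0.4,0.001,0,0,52],[15,6,0.4,0,0,0,52],[15,6.1,0.4,0.001,0,0,52],[15,6,0.4,0,0,0,52],[15,6.1,0.3,0.001,0,0,52],[15,6,0.4,0,0.001,0.001,52]]]
107 [555.2 -81.5  65.1] [57.27130502 66.04066947 68.44505942] ((554.9314575195312, -76.80298614501953), (54.54302978515625, 40.80049133300781), 80.25780487060547)
```

View pics/j.png

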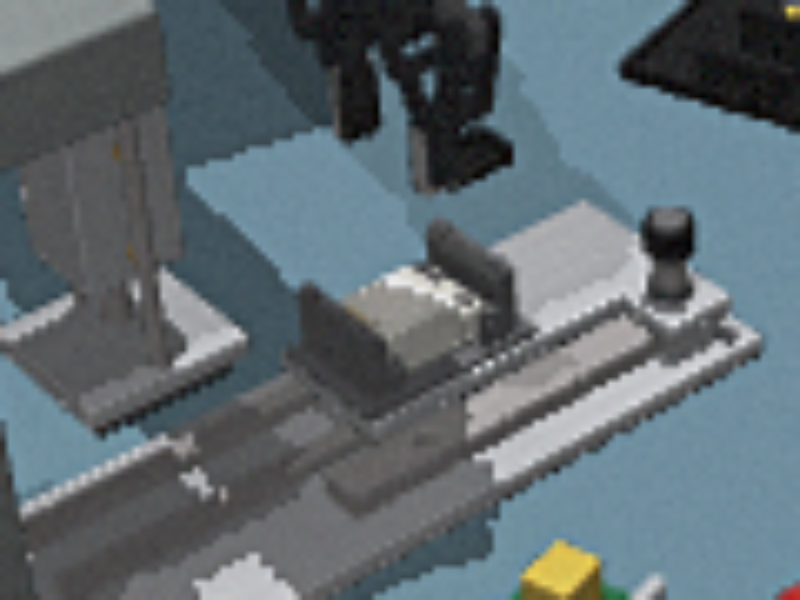

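The driver lies seated and flat between the end blocks at (420,315), and the jaws are clear. Next is the knob.

Request:
send_rows(
  targets=[
    [[15,6,3,0,0,0,52],[15,6,3,0,0,0,52],[15,6,5,0,0,0,52],[15,6,5,0,0,0,52],[15,6,8,0,0,0,52],[15,6,10,0,0,0,52],[15,6,10,0,0,0,52],[15,6,9,0,0,0,52]],
  ],
)

```text
time: 20.85
tcp_pos: [0.6148, 0.0352, 0.1065]
eef_rot: [-2.339, -2.096, 0.001]
ft_force: [0.2, -0.3, -0.6]
width: 0.0518
grip_force: 0.0
```

Request:
send_rows(
  targets=[
    [[0,0,0,0,0,0,52],[0,0,0,0,0,0,52]],
  ],
)

```text
time: 21.05
tcp_pos: [0.6143, 0.0343, 0.1072]
eef_rot: [-2.339, -2.097, 0.002]
ft_force: [0.2, -0.2, 0.4]
width: 0.052
grip_force: 0.0
```

Run:
```python
from h import *
rep(); plan([(616.1,33.4,74,-6.34,7)],52)
```

```text
t 21.05 tcp [614.3  34.3 107.2] yaw -6.25 z [-0.001 -0.    -1.   ] F [ 0.2 -0.2  0.4] w 52.0 g 0.0 q [-0.07  0.47 -0.1   1.01 -0.    1.61]
[[[-0.1,0.3,4.7,-0,0,0,52],[-0.1,0.3,4.8,-0,0,0,52],[-0.1,0.3,4.7,-0,0,0,52],[-0.1,0.2,4.8,-0,0,0,52],[-0.1,0.3,4.7,-0,0,0.001,52],[-0.1,0.2,4.8,-0.001,0,0,52],[-0.1,0.3,4.7,-0,0,0.001,52]]]
```

Request:
send_rows(
  targets=[
    [[-0.1,0.3,5,0,0,0,52],[-0.1,0.3,5,0,0,0,52],[-0.1,0.3,5,0,0,0,52],[-0.1,0.3,5,0,0,0,52],[-0.1,0.3,5,0,0,0,52],[-0.1,0.3,5,0,0,0,52],[-0.1,0.2,3,0,0,0,52],[0,0,0,0,0,0,46]],
  ],
)

```text
time: 21.85
tcp_pos: [0.6161, 0.0328, 0.0742]
eef_rot: [-2.34, -2.095, 0.001]
ft_force: [-0.1, -0.3, 0.3]
width: 0.0458
grip_force: 0.0
```

Request:
send_rows(
  targets=[
    [[0,0,0,0,0,0,38],[0,0,0,0,0,0,32],[0,0,0,0,0,0,26],[0,0,0,0,0,0,20],[0,0,0,0,0,0,20],[0,0,0,0,0,0,20]],
  ],
  force=70,
)

```text
time: 22.45
tcp_pos: [0.6158, 0.033, 0.0752]
eef_rot: [-2.34, -2.096, 0.001]
ft_force: [-4.3, 1.1, 5.5]
width: 0.0236
grip_force: 68.4
```

Run:
```python
from h import *
rep()
```

```text
t 22.45 tcp [615.8  33.   75.2] yaw -6.3 z [-0.001  0.    -1.   ] F [-4.3  1.1  5.5] w 23.6 g 68.4 q [-0.08  0.5  -0.13  0.94 -0.    1.6 ]
```

Request:
send_rows(
  targets=[
    [[0,0,-2,0,0,0,20],[0,0,-2,0,0,0,20],[0,0,-2,0,0,0,20],[0,0,-2,0,0,0,20],[0,0,-2,0,0,0,20],[0,0,-0.5,0,0,0,20],[0,0,0,0,0,0,20]],
  ],
)

```text
time: 23.15
tcp_pos: [0.6158, 0.0329, 0.085]
eef_rot: [-2.339, -2.095, 0.002]
ft_force: [-3.0, 1.8, -7.3]
width: 0.0239
grip_force: 68.9
```

Run:
```python
from h import *
rep()
```

```text
t 23.15 tcp [615.8  32.9  85. ] yaw -6.3 z [-0.001  0.    -1.   ] F [-3.   1.8 -7.3] w 23.9 g 68.9 q [-0.08  0.49 -0.12  0.96  0.    1.6 ]
```

Request:
send_rows(
  targets=[
    [[-2,0,0,0,0,0,20],[-4,0,0,0,0,0,20],[-6,0,0,0,0,0,20],[-8,0,0,0,0,0,20],[-10,0,0,0,0,0,20],[-10,0,0,0,0,0,20],[-10,0,0,0,0,0,20]],
  ],
)

```text
time: 23.85
tcp_pos: [0.6101, -0.0178, 0.0851]
eef_rot: [-2.34, -2.095, 0.002]
ft_force: [-3.8, 2.6, -8.2]
width: 0.0235
grip_force: 69.0
```

Run:
```python
from h import *
rep(); plan([(615.8-16.6,32.9-149.1,85,-6.34,10)],20)
```

```text
t 23.85 tcp [610.1 -17.8  85.1] yaw -6.32 z [-0.001 -0.    -1.   ] F [-3.8  2.6 -8.2] w 23.5 g 69.0 q [-0.16  0.48 -0.14  0.95 -0.    1.52]
[[[-9.9,-0,0,-0,0,0,20],[-9.9,-0,0,-0,0,0,20],[-9.9,-0,0,-0,0,0,20],[-9.9,-0,0,-0,0,0,20],[-9.9,-0,0,-0,0,0,20],[-9.9,-0,0,-0,0,0,20],[-9.9,-0,0,-0,0,0,20],[-9.9,-0,0,-0,0,0,20]]]
[[[-9.9,-0,0.1,-0.001,0,0,20],[-9.9,-0,0,-0,0,0,20]]]
```

Request:
send_rows(
  targets=[
    [[-14,0,0,0,0,0,20],[-15,0,0,0,0,0,20],[-15,0,0,0,0,0,20],[-15,0,0,0,0,0,20],[-15,0,0,0,0,0,20],[-12,0,0,0,0,0,20],[-8,0,0,0,0,0,20],[-5,0,0,0,0,0,20]],
  ],
)

```text
time: 24.65
tcp_pos: [0.5991, -0.1168, 0.0851]
eef_rot: [-2.341, -2.094, 0.002]
ft_force: [-4.8, 2.4, -7.4]
width: 0.024
grip_force: 69.0
```

Request:
send_rows(
  targets=[
    [[-1,0,0,0,0,0,20],[0,0,0,0,0,0,20],[0,0,0,0,0,0,20]],
  ],
)

```text
time: 24.95
tcp_pos: [0.599, -0.1178, 0.0852]
eef_rot: [2.341, 2.094, -0.004]
ft_force: [-4.5, -0.7, -8.1]
width: 0.0243
grip_force: 69.0
```

Run:
```python
from h import *
rep(); plan([(615.8-16.6,32.9-149.1,85,-6.34,1)],20)
```

```text
t 24.95 tcp [ 599.  -117.8   85.2] yaw -6.37 z [-0.002 -0.002 -1.   ] F [-4.5 -0.7 -8.1] w 24.3 g 69.0 q [-0.32  0.48 -0.14  0.95 -0.    1.36]
[[[1.6,0,0.2,-0.002,0.002,-0.001,20]]]
```

Request:
send_rows(
  targets=[
    [[1.6,0,0,0,0,0,20],[0,0,0,0,0,0,20],[0,0,2,0,0,0,20],[0,0,2,0,0,0,20],[0,0,2,0,0,0,20],[0,0,2,0,0,0,20],[0,0,2,0,0,0,20],[0,0,0,0,0,0,20]],
  ],
)

```text
time: 25.75
tcp_pos: [0.5992, -0.1161, 0.0755]
eef_rot: [2.341, 2.094, -0.004]
ft_force: [-6.6, -0.7, -5.6]
width: 0.0241
grip_force: 69.4
```

Run:
```python
from h import *
rep()
```

```text
t 25.75 tcp [ 599.2 -116.1   75.5] yaw -6.37 z [-0.001 -0.002 -1.   ] F [-6.6 -0.7 -5.6] w 24.1 g 69.4 q [-0.32  0.49 -0.15  0.93 -0.    1.36]
```

The spring still pulls down on the lowered knob, so the pin has entered the hole. I release and rise.

Request:
send_rows(
  targets=[
    [[0,0,0.5,0,0,0,20],[0,0,0,0,0,0,30],[0,0,0,0,0,0,42],[0,0,0,0,0,0,52],[0,0,0,0,0,0,52],[0,0,-10,0,0,0,52],[0,0,-20,0,0,0,52],[0,0,-25,0,0,0,52]],
  ],
)

```text
time: 26.55
tcp_pos: [0.5997, -0.1145, 0.1304]
eef_rot: [-2.339, -2.095, 0.001]
ft_force: [-0.5, 0.8, 1.1]
width: 0.0519
grip_force: 0.0
```

Request:
send_rows(
  targets=[
    [[40,0,-10,0,0,0,52],[50,0,0,0,0,0,52],[40,0,0,0,0,0,52],[10,0,0,0,0,0,52],[0,0,0,0,0,0,52],[0,0,0,0,0,0,52]],
  ],
)

```text
time: 27.15
tcp_pos: [0.6157, 0.024, 0.1403]
eef_rot: [2.339, 2.095, -0.0]
ft_force: [0.4, -1.2, 0.1]
width: 0.0523
grip_force: 0.0
```

Run:
```python
from h import *
rep()
ps,d2,K2,T2,c=snap("scene"); pt,d,K,T,c=snap("top")
for n,p,dd,k,t in(("top",pt,d,K,T),("scene",ps,d2,K2,T2)):
    Q=cloud(dd,k,t)*1000;x,y,z=np.moveaxis(Q,-1,0)
    q=Q[(abs(x-599.5)<22)&(abs(y+116)<25)&(z>55)&(z<95)]; print(n,"knob",len(q),np.median(q,0).round(1),np.percentile(q[:,2],[50,90]) if len(q) else"",cv2.minEnclosingCircle(q[q[:,2]>64][:,:2].astype(np.float32)))
im=np.zeros((400,800,3),np.uint8); im[:,:400]=cv2.resize(pt[185:265,320:400],(400,400)); im[:,400:]=cv2.resize(ps[180:280,190:290],(400,400))
cv2.imwrite("pics/k.png",im[...,::-1])
```

```text
t 27.15 tcp [615.7  24.  140.3] yaw -6.3 z [ 0.001 -0.001 -1.   ] F [ 0.4 -1.2  0.1] w 52.3 g 0.0 q [-0.09  0.45 -0.05  1.08 -0.    1.59]
top knob 99 [ 599.1 -114.9   76.6] [76.58236253 79.22260843] ((599.6356201171875, -115.35272216796875), 12.86245346069336)
scene knob 67 [ 603.3 -119.2   75.6] [75.64022968 78.77537658] ((599.2499389648438, -115.04447937011719), 14.347290992736816)
```

View pics/k.png

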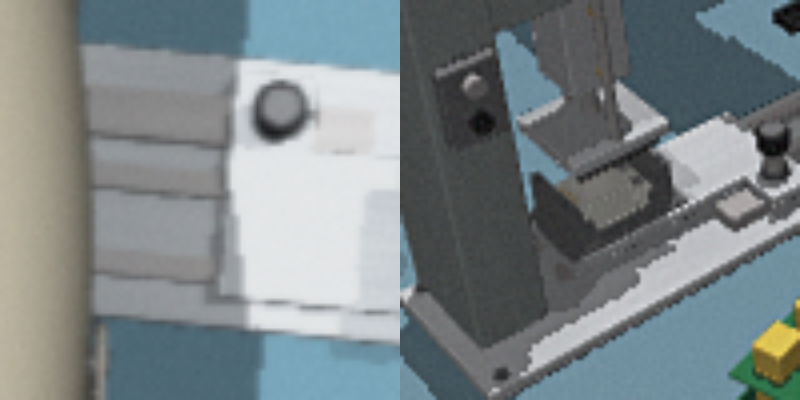

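The knob is at (280,110) in the left half, with its top at 76.6 mm, the same as at rest before, and it has travelled 150 mm. The driver lies in the nest under the head. I hand the job in.

```bash
python3 -c "
from h import *
print(workorder.close_job())"
```

```text
the job is handed in; nothing more can be done
None
```

I handed the job in at about 27 s of the 72 s limit; no verdict came back. By my last measurements, the driver is seated in the nest with its terminal end towards the plunger, and the carriage is locked at the test hole (knob moved 150 mm and back at its rest height).

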